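Zero the light meter and hold a glaze cell in its beam

TASK

First zero the light meter: while nothing is in its light path, push the small sunken red button fully down with the tip of the yellow stylus, then put the stylus back upright in its wooden stand, fully home. Then pick up the green glaze cell, touching it with the fingers only on its two frosted faces, and finish while holding it still and upright, clear of everything, midway between the meter's two housings, with its window centred on the light beam and the beam passing squarely through its two clear faces. Do not let go of it at the end, and leave the amber cell, the two tiles and the mug where they are.

Things in the scene. Friction and masses are not known exactly. Their poses are not given: they have to be found in the camera images.
- meter: Fixed light meter: dark base plate 110 x 250 x 12 mm with two grey housings on it, each 90 (x) x 70 (y) mm with its top 85 mm above the table. The housings are centred at y = +85 mm (lamp, grey vented top) and y = -85 mm (sensor, white top with the red button); the gap between them is 100 mm. Origin: centre of the underside, on the table; z up. The light beam runs along the meter's y axis at x = 0, 60 mm above the table.
- beam_mid (a point): Middle of the light beam, midway between the two lenses, 60 mm above the table and 48 mm above the meter's base plate; axes as the meter's (beam along y).
- zero_button (a joint): The red spring button in the white top of the sensor housing: 0 = up, 0.005 = fully down (5 mm travel, moves straight down, about 4 N at the bottom, springs back by itself). It counts as pressed beyond 0.0035.
- zero_button_top (a point): Centre of the red button's top face (15 mm across). It lies 4 mm below the rim of a round recess 19 mm across in the housing's top, 81 mm above the table when up.
- stand: Fixed dark wooden block 60 x 60 x 45 mm with an upright blind hole 15 mm across and 42 mm deep in the middle of its top. Origin: centre of its underside, on the table.
- stylus: Yellow stylus, 40 g, upright in the stand. Origin: at its lower tip, z up its length. Steel shaft 7 mm across from 0 to 35 mm, black collar 26 mm across from 35 to 40 mm, yellow square handle 16 x 16 mm (faces across its x and y) from 40 to 105 mm. In the stand the collar rests on the block's top, so the tip is 10 mm above the table.
- cell: Green glaze cell, a block 28 (x) x 26 (y) x 70 (z) mm, about 0.12 kg, standing on the ware board. Its two whitish frosted faces look to +x and -x (24 mm wide, 28 mm apart: grip here, fingers closing along x); its two clear green faces look to +y and -y (26 mm apart, they stand 1 mm proud of the frosted plates' edges: not to be touched). Origin: centre of its underside.
- cell_window (a point): Centre of the green cell's window, on its axis 28 mm above its underside; the light must pass here along the cell's y axis. Either clear face may look to the lamp.
- ware_board: Fixed plywood board 180 x 230 x 12 mm that carries the two cells and two tiles. Origin: centre of its underside, on the table.
- amber_cell: Amber cell, same shape and size as the green one, standing on the board about 100 mm from it; leave alone. Origin: centre of its underside.
- tile_a: Flat clay test tile with olive glaze on one end, 38 x 60 x 8 mm, lying on the board; leave alone. Origin: its underside.
- tile_b: The same with dark brown glaze; leave alone. Origin: its underside.
- mug: White mug, 84 mm across, 85 mm high, handle to its +y; leave alone. Origin: centre of its underside.
Not all that is in view belongs to the job. Of the things shaped like the stylus, the yellow one is meant.

How it is judged:
By the outcome, as a careful person would: the job done as asked, in the order asked, and still so for the second after the job is handed in, while the arm keeps its last pose, push and grip.
It also fails if it takes over 54 s, if anything falls off the work surface, if the arm or the gripper's body presses on something with over 40 N, if the wrist force passes 120 N, or if a joint passes its speed limit or range.

ROBOT

A 6-joint arm with a two-finger parallel gripper is mounted at the origin on the work surface. World frame = base frame: x ahead of the robot, y to its left, z up, the work surface at z = 0. Lengths are in m, angles in degrees, forces in N, time in s.
With the tool pointing down it reaches from about 0.25 to 0.725 m from the base axis. Payload 9.7 kg.
Tool frame: the origin (TCP) lies midway between the tips of the shut fingers; the grasp point (between the pads) lies 19 mm behind it; z points along the fingers, y is the line along which they close (so a half turn about z gives the same grasp; the last joint's range is limited). The gripper opens to 85 mm and grips with 20 to 120 N. Pads are 22 mm wide; open, the fingers measure 114 mm over their backs; the gripper's body (76 mm by 85 mm) begins 54 mm behind the grasp point. The pads swing forward as they close: fully open they stand 13 mm farther back than shut.
Start: joints at [-71.505, 4.979, 10.078, 95.1, 0, 90], TCP at [0.174, -0.522, 0.231] pointing down, gripper open.
Joint ranges: [-179.16, 179.16], [-48.56, 103.87], [-65.8, 70.77], [-126.05, 130.52], [-82.76, 87.17], [-180, 180]. Speed limits (degrees/s): [127.2, 127.2, 147.25, 180, 180, 180].

INTERFACE

Orientations are given as [roll, pitch, yaw] about the fixed x, y, z axes, in that order (R = Rz(yaw) Ry(pitch) Rx(roll)).
In Python, from workcell import bot gives the robot as it stands.
- The arm moves only by the shell command python3 -m crank 'ROWS' [FORCE]. ROWS is JSON, a list of rows, each an object with "gripper": the finger opening in mm, from 0 to 85.4; "travel": the shift along the tool's x, y, z in mm, a list of three; "twist": the turn, a rotation vector about the tool's x, y, z in rad, a list of three. In form: [{"gripper": gripper, "travel": [tx, ty, tz], "twist": [rx, ry, rz]}, ...]. A call has 1 to 12 rows; each row shifts and turns the commanded pose from where the row before left it, along the tool's axes as they then stand; what a row does not reach is not made up. A row lasts 1/8 s, in which the tool goes at most 62.5 mm and 10.7 degrees, less where a joint would pass 70% of its speed; a pose out of reach is approached as far as the arm can. A call is refused whole if a number of a shift passes 62.5 or a number of a turn 0.188, either way. A call with a gripper value outside its range is refused whole. The fingers move at their own pace and stop on an object; FORCE is the grip in N (left out, the last holds). Time passes only in rows, so rows that do not move let the fingers close. It gives the time, the measured TCP pose, the force, the opening and the grip force at its end, in the units of the state.
- bot.get_obs(): the state, without advancing time (a new reading comes with each control period).
- bot.camera(name): name is "scene" or "top"; returns the picture (480x640x3 uint8, red, green, blue); there is no depth.
- bot.calibration(name): a dict with "vfov" (degrees; the focal length in pixels is half the picture's height over the tangent of half this angle, whatever the lens; pixels are square), "cx", "cy" (the principal point, pixels), "camera_from_world" (4x4, takes a point from world to camera coordinates). Camera axes: x right, y down, z forward; pixel columns grow to the right and rows downward; lengths in m; the calibration is good to about 2 mm. A picture is of the moment at which its call begins. calibration takes no time and is no camera call.
- bot.job_done(): hands the job in; it is judged then, once.
The state is a dict: "time": time; "q": joint angles; "qd": joint speeds; "joint_efforts": joint torques, N m; "ee_pos": TCP position; "tcp_rot": TCP orientation; "wrist_force": force on the tool from outside, world axes, zero at the start; "torque": the same for the moment, N m; "opening": finger opening in m; "grasp_force": force on a finger pad.
Only numpy, scipy, OpenCV 4.12 (cv2) and the standard library are available. Lean on these libraries where they do the work, as an engineer would, in place of code of your own. Each camera call takes 0.05 s, during which the arm holds its last target. There are 200 camera calls.

## Working session

There is one attempt and no reset: what is moved stays moved. The work goes in short steps, Python scripts to look and compute and a shell command to move; the robot and the scene stay as the last step left them, time stands still between calls to the robot, and variables do not carry over. Pictures are saved under pics/ and viewed, at most 13 in all, crops included, and the job is handed in when it is done.

```bash
ls; mkdir -p pics
python3 - <<'E'
from workcell import bot
import cv2
for n in("scene","top"):
    cv2.imwrite(f"pics/{n}0.png",bot.camera(n)[:,:,::-1]); c=bot.calibration(n); print(c)
o=bot.get_obs(); print(o)
E
```

```text
pics
{'vfov': 50.270109340563444, 'cx': 309.2252108212352, 'cy': 254.5347043602275, 'camera_from_world': array([[ 0.5192259 ,  0.85463347,  0.00247057, -0.26185617],
       [ 0.50454954, -0.30419932, -0.80801766, -0.22148799],
       [-0.68980738,  0.42079022, -0.58915309,  1.26480888],
       [ 0.        ,  0.        ,  0.        ,  1.        ]])}
{'vfov': 48.51517529975382, 'cx': 327.27020971201534, 'cy': 248.92233198499474, 'camera_from_world': array([[-0.01002358, -0.99988651,  0.01124705, -0.04084712],
       [-0.98632885,  0.00803627, -0.16459288,  0.58779412],
       [ 0.16448382, -0.0127431 , -0.98629746,  0.90812341],
       [ 0.        ,  0.        ,  0.        ,  1.        ]])}
{'time': 0.1, 'q': array([-7.15036190e+01,  5.00608792e+00,  1.00380296e+01,  9.51007964e+01,
        1.18010208e-03,  8.99997037e+01]), 'qd': array([ 0.05373018, -0.02380259,  0.0837821 , -0.00828784,  0.06805486,
       -0.04176214]), 'joint_efforts': array([-1.19359120e-04, -5.21561193e+01,  4.65651619e+01,  1.59945973e-02,
       -3.50505570e-05, -1.35285777e-06]), 'ee_pos': array([ 0.17441939, -0.52137554,  0.23066319]), 'tcp_rot': array([-1.79931145e+02, -1.18045733e-03,  1.84966759e+01]), 'wrist_force': array([-0.17264581, -0.39801908, -0.12664172]), 'torque': array([-0.00659176, -0.00332199, -0.00119179]), 'grasp_force': 0.0, 'opening': 0.08532932774578657}
```

View pics/scene0.png

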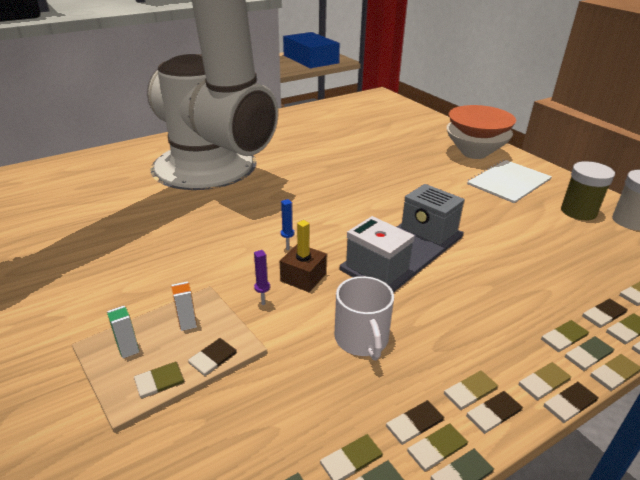

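View pics/top0.png

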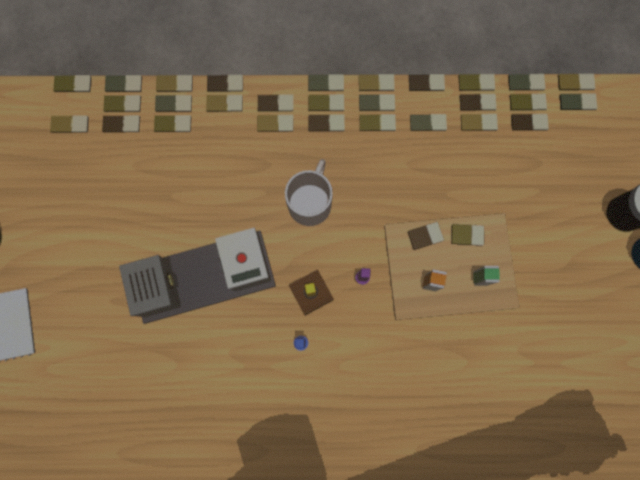

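Scene: three stylus-like things: yellow in the stand (scene 303,238; top 310,289), blue (287,217; 300,342), purple (261,270; 364,275). The yellow one in the wooden block is meant. Cells: green (scene 122,332; top 491,274) and amber/orange (184,306; 437,281). The button is at scene 380,234 / top 241,258. One close crop to check.

```bash
cat > h.py <<'E'
import numpy as np, cv2
from workcell import bot
def K(c):
    f=240/np.tan(np.radians(c["vfov"]/2)); return f
def proj(n,P):
    c=bot.calibration(n);T=c["camera_from_world"];p=np.atleast_2d(P)@T[:3,:3].T+T[:3,3]
    return p[:,:2]/p[:,2:]*K(c)+[c["cx"],c["cy"]]
def ray(n,uv,z):
    c=bot.calibration(n);T=c["camera_from_world"];R=T[:3,:3];o=-R.T@T[:3,3]
    uv=np.atleast_2d(uv);d=np.c_[(uv-[c["cx"],c["cy"]])/K(c),np.ones(len(uv))]@R
    return o+d*((z-o[2])/d[:,2])[:,None]
def blob(img,lo,hi,box):
    """hsv-thresholded pixels centroid + min-area rect in box x0,y0,x1,y1"""
    x0,y0,x1,y1=box;m=cv2.inRange(cv2.cvtColor(img,cv2.COLOR_RGB2HSV)[y0:y1,x0:x1],lo,hi)
    n,l,s,c=cv2.connectedComponentsWithStats(m);k=1+np.argmax(s[1:,4])
    pts=np.argwhere(l==k)[:,::-1]+[x0,y0]
    return c[k]+[x0,y0],s[k,4],cv2.minAreaRect(pts.astype(np.float32))
E
python3 - <<'E'
from h import *
t=cv2.imread("pics/top0.png");s=cv2.imread("pics/scene0.png")
r=lambda i,x,y,w,h:cv2.resize(i[y:y+h,x:x+w],(400,300),interpolation=cv2.INTER_CUBIC)
cv2.imwrite("pics/crop0.png",np.vstack([np.hstack([r(t,110,210,240,180)[:,:],r(t,400,220,133,100)]),np.hstack([r(s,240,180,160,120),r(s,80,260,160,120)])]))
T=t[:,:,::-1].copy()
for nm,lo,hi,box,z in [("yellow",(24,120,90),(34,255,255),(295,275,325,305),.115),("red",(0,120,80),(8,255,255),(230,248,252,270),.081),
 ("white",(0,0,150),(180,60,255),(210,220,275,295),.085),("green",(60,100,60),(90,255,255),(475,255,510,290),.082),("amber",(5,150,100),(18,255,255),(425,268,450,292),.082)]:
    c,a,rc=blob(T,lo,hi,box);w=ray("top",c,z)[0];b=ray("top",cv2.boxPoints(rc),z)
    e=np.diff(b[:3],axis=0)[:,:2];print(nm,c,a,w[:2].round(4),"rectcentre",b.mean(0)[:2].round(4),"sides",np.linalg.norm(e,axis=1).round(4),np.degrees(np.arctan2(e[:,1],e[:,0])).round(1))
E
```

```text
yellow [309.80612245 288.23469388] 98 [ 0.5108 -0.0159] rectcentre [ 0.5107 -0.0161] sides [0.0165 0.0165] [ -79.2 -169.1]
red [241.25       257.55357143] 56 [0.5681 0.103 ] rectcentre [0.5682 0.1035] sides [0.0138 0.0122] [ -90.5 -179.1]
white [239.32692308 241.72115385] 104 [0.5952 0.1062] rectcentre [0.5943 0.1048] sides [0.0406 0.0227] [ -28.6 -120.4]
green [491.09090909 273.49494949] 99 [ 0.5366 -0.3282] rectcentre [ 0.5366 -0.3281] sides [0.0208 0.0122] [-90.5 176.4]
amber [437.42753623 278.32608696] 138 [ 0.529 -0.235] rectcentre [ 0.529 -0.235] sides [0.0159 0.0255] [ -14.8 -103.2]
```

View pics/crop0.png

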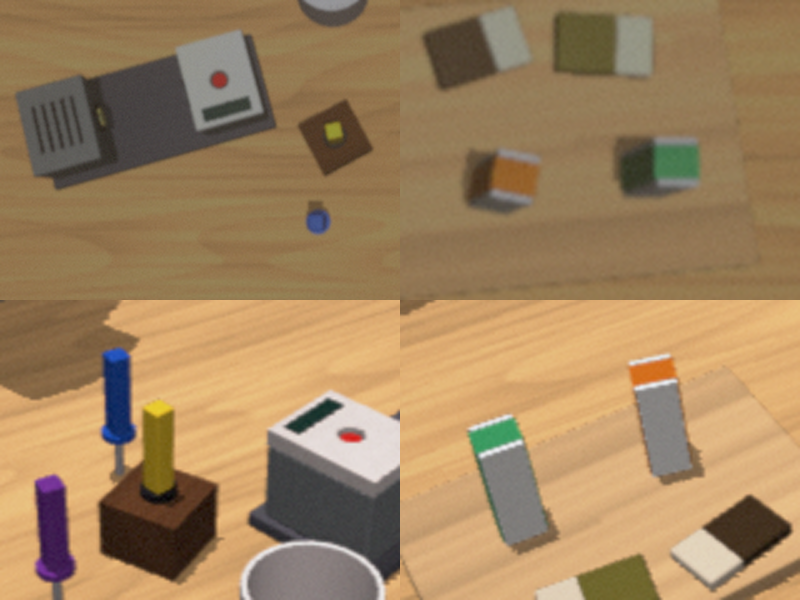

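The crop confirms the yellow handle in the dark block. The green cell's white (frosted) edges face world ±x, and the red button is in the white top. Next I'll fit the poses.

```bash
cat > m.py <<'E'
from h import *
from scipy.optimize import minimize
t=cv2.imread("pics/top0.png");s=cv2.imread("pics/scene0.png")
G={n:cv2.GaussianBlur(cv2.cvtColor(i,cv2.COLOR_BGR2LAB),(0,0),1.2).astype(float) for n,i in(("top",t),("scene",s))}
M={n:sum(np.hypot(cv2.Sobel(g[:,:,k],6,1,0),cv2.Sobel(g[:,:,k],6,0,1)) for k in range(3)) for n,g in G.items()}
M={n:np.minimum(m,np.percentile(m,99)).astype(np.float32) for n,m in M.items()}
def rect(cx,cy,w,h,z):
    q=np.array([[-1,-1],[1,-1],[1,1],[-1,1]])*[w/2,h/2]+[cx,cy];u=np.linspace(0,1,40)[:,None]
    return np.c_[np.vstack([q[i]*(1-u)+q[(i+1)%4]*u for i in range(4)]),np.full(160,z)]
def fit(P,x0,views):
    def f(p):
        a=p[2];R=np.array([[np.cos(a),-np.sin(a),0],[np.sin(a),np.cos(a),0],[0,0,1]]);W=P@R.T+[p[0],p[1],0];r=0
        for v in views:
            uv=proj(v,W).astype(np.float32);r-=cv2.remap(M[v],uv[:,0],uv[:,1],1).mean()/M[v].max()
        return r
    x0=np.array(x0,float);best=None
    for dx in(-.006,0,.006):
      for dy in(-.006,0,.006):
        for da in(-.1,0,.1):
          q=minimize(f,x0+[dx,dy,da],method="Nelder-Mead",options=dict(initial_simplex=x0+[dx,dy,da]+np.array([[0,0,0],[.004,0,0],[0,.004,0],[0,0,.06]]),xatol=1e-5))
          if best is None or q.fun<best.fun:best=q
    return best.x[:2].round(4),np.degrees(best.x[2]).round(1),round(best.fun,3)
E
python3 - <<'E'
from m import *
R=np.radians
met=np.vstack([rect(0,85e-3,.09,.07,.085),rect(0,-85e-3,.09,.07,.085)])
for v in(["top"],["scene"],["top","scene"]):
    print(v,"meter",fit(met,[.545,.19,R(14)],v))
    print("  stand",fit(rect(0,0,.06,.06,.045),[.505,-.016,R(30)],v),"stylus",fit(rect(0,0,.016,.016,.115),[.511,-.016,R(11)],v))
    cell=np.vstack([rect(0,0,.028,.026,.082),rect(0,0,.024,.026,.082)])
    print("  cell",fit(cell,[.537,-.328,0],v),fit(rect(0,0,.028,.026,.082),[.537,-.328,0],v),"amber",fit(cell,[.529,-.235,R(-14)],v),"board",fit(rect(0,0,.18,.23,.012),[.54,-.27,0],v))
for n,uv in(("mug",(309,195)),("purple",(364,273)),("blue",(300,342))):print(n,ray("top",uv,.085).round(3))
E
```

```text
Traceback (most recent call last):
  File "m.py", line 20, in fit
    q=minimize(f,x0+[dx,dy,da],method="Nelder-Mead",options=dict(initial_simplex=x0+[dx,dy,da]+np.array([[0,0,0],[.004,0,0],[0,.004,0],[0,0,.06]]),xatol=1e-5))
  File "m.py", line 14, in f
    uv=proj(v,W).astype(np.float32);r-=cv2.remap(M[v],uv[:,0],uv[:,1],1).mean()/M[v].max()
       ~~~~^^^^^
  File "h.py", line 6, in proj
    c=bot.calibration(n);T=c["camera_from_world"];p=np.atleast_2d(P)@T[:3,:3].T+T[:3,3]
ValueError: time passes only in moves, steps and waits
```

```bash
sed -i 's/bot.calibration(n)/CAL[n]/; s/^def K/CAL={n:bot.calibration(n) for n in("top","scene")}\ndef K/' h.py
cat > fit1.py <<'E'
from m import *
R=np.radians
met=np.vstack([rect(0,85e-3,.09,.07,.085),rect(0,-85e-3,.09,.07,.085)])
for v in(["top"],["scene"],["top","scene"]):
    print(v,"meter",fit(met,[.545,.19,R(14)],v))
    print("  stand",fit(rect(0,0,.06,.06,.045),[.505,-.016,R(30)],v),"stylus",fit(rect(0,0,.016,.016,.115),[.511,-.016,R(11)],v))
    cell=np.vstack([rect(0,0,.028,.026,.082),rect(0,0,.024,.026,.082)])
    print("  cell",fit(cell,[.537,-.328,0],v),fit(rect(0,0,.028,.026,.082),[.537,-.328,0],v),"amber",fit(cell,[.529,-.235,R(-14)],v),"board",fit(rect(0,0,.18,.23,.012),[.54,-.27,0],v))
for n,uv in(("mug",(309,195)),("purple",(364,273)),("blue",(300,342))):print(n,ray("top",uv,.085).round(3))
E
python3 fit1.py
```

```text
['top'] meter (array([0.545 , 0.1849]), np.float64(15.6), np.float64(-0.795))
  stand (array([ 0.5104, -0.0162]), np.float64(27.7), np.float64(-0.868)) stylus (array([ 0.5109, -0.0158]), np.float64(12.3), np.float64(-1.0))
  cell (array([ 0.5301, -0.3062]), np.float64(7.3), np.float64(-0.773)) (array([ 0.5305, -0.3064]), np.float64(6.5), np.float64(-0.775)) amber (array([ 0.526, -0.234]), np.float64(-18.5), np.float64(-0.726)) board (array([ 0.5462, -0.2244]), np.float64(0.4), np.float64(-0.252))
['scene'] meter (array([0.5444, 0.185 ]), np.float64(16.0), np.float64(-0.673))
  stand (array([ 0.5091, -0.0157]), np.float64(28.8), np.float64(-0.592)) stylus (array([ 0.5132, -0.031 ]), np.float64(-29.6), np.float64(-0.721))
  cell (array([ 0.5375, -0.3299]), np.float64(-4.9), np.float64(-0.701)) (array([ 0.5381, -0.33  ]), np.float64(-3.9), np.float64(-0.672)) amber (array([ 0.5302, -0.2364]), np.float64(-11.9), np.float64(-0.62)) board (array([ 0.5433, -0.28  ]), np.float64(4.6), np.float64(-0.245))
['top', 'scene'] meter (array([0.5448, 0.1849]), np.float64(15.7), np.float64(-1.464))
  stand (array([ 0.51  , -0.0162]), np.float64(28.2), np.float64(-1.447)) stylus (array([ 0.5109, -0.0165]), np.float64(12.1), np.float64(-1.601))
  cell (array([ 0.5369, -0.3295]), np.float64(-3.7), np.float64(-1.382)) (array([ 0.5371, -0.3295]), np.float64(-3.6), np.float64(-1.336)) amber (array([ 0.5308, -0.2359]), np.float64(-9.8), np.float64(-1.242)) board (array([ 0.5442, -0.2802]), np.float64(4.6), np.float64(-0.46))
mug [[ 0.678 -0.015  0.085]]
purple [[ 0.539 -0.108  0.085]]
blue [[0.423 0.002 0.085]]
```

```bash
python3 -m crank '[{"gripper":60,"travel":[30,-23,0],"twist":[0,0,0]},{"gripper":60,"travel":[45,-35,0],"twist":[0,0,0]},{"gripper":60,"travel":[45,-35,0],"twist":[0,0,0]},{"gripper":60,"travel":[45,-35,0],"twist":[0,0,0]},{"gripper":60,"travel":[45,-35,0],"twist":[0,0,0]},{"gripper":60,"travel":[45,-35,0],"twist":[0,0,0]},{"gripper":60,"travel":[45,-35,0],"twist":[0,0,0]},{"gripper":60,"travel":[45,-35,0],"twist":[0,0,0]},{"gripper":60,"travel":[45,-35,0],"twist":[0,0,0]},{"gripper":60,"travel":[45,-35,0],"twist":[0,0,0]},{"gripper":60,"travel":[44,-34,0],"twist":[0,0,0]},{"gripper":60,"travel":[0,0,0],"twist":[0,0,0.113]}]'
cat > d.py <<'E'
import sys
from h import *
o=bot.get_obs();x,y,z=map(float,sys.argv[1:4]);yw=float(sys.argv[4])
from scipy.spatial.transform import Rotation as Ro
R=Ro.from_euler("xyz",o["tcp_rot"],degrees=True);T=Ro.from_euler("xyz",[180,0,yw],degrees=True)
print("now",o["time"],o["ee_pos"].round(4),o["tcp_rot"].round(2),"q",o["q"].round(0),"F",o["wrist_force"].round(1),"open",round(o["opening"]*1e3,1))
print("travel mm",(R.inv().apply(np.array([x,y,z])-o["ee_pos"])*1e3).round(1),"twist",(R.inv()*T).as_rotvec().round(3),"travel if turned first",(T.inv().apply(np.array([x,y,z])-o["ee_pos"])*1e3).round(1))
E
python3 d.py .5105 -.0162 .071 12
```

```text
time: 1.6
ee_pos: [0.5118, -0.0138, 0.23]
tcp_rot: [-180.0, 0.1, 12.1]
wrist_force: [-0.6, -0.3, -0.8]
opening: 0.0598
grasp_force: 0.0
now 1.6 [ 0.5118 -0.0138  0.23  ] [-1.7995e+02  9.0000e-02  1.2150e+01] q [ -2.  -0.   5.  95.   0. 166.] F [-0.6 -0.3 -0.8] open 59.8
travel mm [ -1.5   2.2 159. ] twist [-0.001  0.002  0.003] travel if turned first [ -1.8   2.  159. ]
```

```bash
python3 -m crank '[{"gripper":55,"travel":[-1.7,2,0],"twist":[0,0,-0.174]},{"gripper":55,"travel":[0,0,0],"twist":[0,0,-0.174]},{"gripper":55,"travel":[0,0,0],"twist":[0,0,-0.174]},{"gripper":55,"travel":[0,0,0],"twist":[0,0,-0.174]},{"gripper":55,"travel":[0,0,0],"twist":[0,0,-0.174]},{"gripper":55,"travel":[0,0,0],"twist":[0,0,-0.174]},{"gripper":55,"travel":[0,0,0],"twist":[0,0,-0.174]},{"gripper":55,"travel":[0,0,0],"twist":[0,0,-0.174]},{"gripper":55,"travel":[0,0,0],"twist":[0,0,-0.174]},{"gripper":55,"travel":[0,0,40],"twist":[0,0,0]},{"gripper":55,"travel":[0,0,40],"twist":[0,0,0]}]'
python3 d.py .5105 -.0162 .069 102
```

```text
time: 2.98
ee_pos: [0.5096, -0.0192, 0.1502]
tcp_rot: [180.0, 0.0, 101.7]
wrist_force: [0.5, -0.3, 0.1]
opening: 0.0552
grasp_force: 0.0
now 2.975 [ 0.5096 -0.0192  0.1502] [1.7998e+02 1.0000e-02 1.0175e+02] q [-2. -1. -5. 86. -0. 76.] F [ 0.5 -0.3  0.1] open 55.2
travel mm [ 2.7  1.5 81.2] twist [ 0.     0.    -0.004] travel if turned first [ 2.7  1.5 81.2]
```

Run:
```python
from h import *
a=bot.camera("scene")[:,:,::-1][150:330,200:440];b=bot.camera("top")[:,:,::-1][200:380,200:440]
cv2.imwrite("pics/a1.png",cv2.resize(np.hstack([a,b]),(800,300),interpolation=2))
```

```text
(no output)
```

View pics/a1.png

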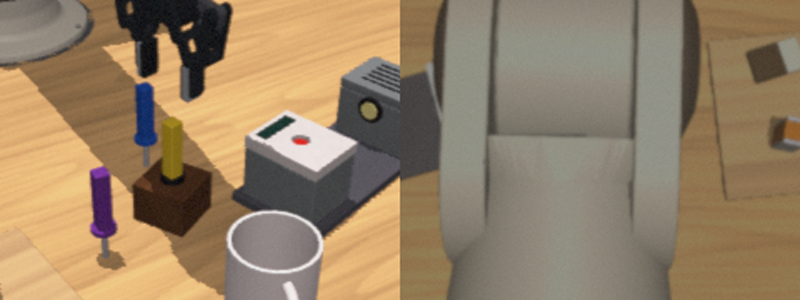

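The open fingers (crop 147,75 and 190,98) straddle the yellow handle (172,120), and the path is clear. Descending.

```bash
python3 -m crank '[{"gripper":55,"travel":[2.7,1.5,15],"twist":[0,0,0]},{"gripper":55,"travel":[0,0,22],"twist":[0,0,0]},{"gripper":55,"travel":[0,0,22],"twist":[0,0,0]},{"gripper":55,"travel":[0,0,15],"twist":[0,0,0]},{"gripper":55,"travel":[0,0,7],"twist":[0,0,0]},{"gripper":55,"travel":[0,0,0],"twist":[0,0,0]}]'
python3 d.py .5105 -.0162 .069 102
```

```text
time: 3.82
ee_pos: [0.5105, -0.0162, 0.0705]
tcp_rot: [180.0, 0.0, 101.7]
wrist_force: [-0.2, -0.7, -0.9]
opening: 0.055
grasp_force: 0.0
now 3.825 [ 0.5105 -0.0162  0.0705] [179.99   0.   101.74] q [ -2.  -0. -13.  77.   0.  76.] F [-0.2 -0.7 -0.9] open 55.0
travel mm [ 0.  -0.   1.5] twist [ 0.     0.    -0.004] travel if turned first [ 0.  -0.   1.5]
```

```bash
python3 -m crank '[{"gripper":25,"travel":[0,0,1],"twist":[0,0,0]},{"gripper":20,"travel":[0,0,0],"twist":[0,0,0]},{"gripper":10,"travel":[0,0,0],"twist":[0,0,0]},{"gripper":5,"travel":[0,0,0],"twist":[0,0,0]},{"gripper":5,"travel":[0,0,0],"twist":[0,0,0]},{"gripper":5,"travel":[0,0,0],"twist":[0,0,0]},{"gripper":5,"travel":[0,0,0],"twist":[0,0,0]}]' 40
python3 d.py .5105 -.0162 .069 102
```

```text
time: 4.7
ee_pos: [0.5107, -0.0162, 0.0698]
tcp_rot: [179.9, 0.0, 101.7]
wrist_force: [-0.2, -0.7, 5.2]
opening: 0.0157
grasp_force: 39.6
now 4.7 [ 0.5107 -0.0162  0.0698] [1.7995e+02 1.0000e-02 1.0175e+02] q [ -2.  -0. -13.  77.  -0.  76.] F [-0.2 -0.7  5.2] open 15.7
travel mm [ 0.1 -0.2  0.8] twist [ 0.001  0.    -0.004] travel if turned first [ 0.1 -0.2  0.8]
```

```bash
python3 -m crank '[{"gripper":5,"travel":[0,0,-10],"twist":[0,0,0]},{"gripper":5,"travel":[0,0,-25],"twist":[0,0,0]},{"gripper":5,"travel":[0,0,-35],"twist":[0,0,0]},{"gripper":5,"travel":[0,0,-30],"twist":[0,0,0]},{"gripper":5,"travel":[20,15,-10],"twist":[0,0,0]},{"gripper":5,"travel":[30,23,0],"twist":[0,0,0]},{"gripper":5,"travel":[30,23,0],"twist":[0,0,0]},{"gripper":5,"travel":[25.1,19.4,0],"twist":[0,0,0]},{"gripper":5,"travel":[0,0,0],"twist":[0,0,0]},{"gripper":5,"travel":[0,0,0],"twist":[0,0,0]}]'
python3 d.py .5680 .1031 .1388 101.75
python3 - <<'E'
from h import *
a=bot.camera("scene")[:,:,::-1]
cv2.imwrite("pics/a2.png",cv2.resize(a[120:300,290:490],(800,600)[:2],interpolation=2)); b=proj("scene",[[.568,.1031,.081],[.5448,.1849,.06]]);print(b,(b-[290,120])*[4,3.333])
E
```

```text
time: 5.95
ee_pos: [0.5674, 0.1027, 0.1793]
tcp_rot: [-180.0, 0.0, 101.8]
wrist_force: [0.1, -0.4, -0.6]
opening: 0.0153
grasp_force: 39.2
now 5.95 [0.5674 0.1027 0.1793] [-1.7997e+02  1.0000e-02  1.0176e+02] q [10.  8.  8. 90. -0. 89.] F [ 0.1 -0.4 -0.6] open 15.3
travel mm [ 0.3  0.6 40.5] twist [-0.001  0.     0.   ] travel if turned first [ 0.2  0.6 40.5]
[[380.70076829 235.85788581]
 [407.63032159 226.34189342]] [[362.80307314 386.1543334 ]
 [470.52128636 354.43753076]]
```

View pics/a2.png

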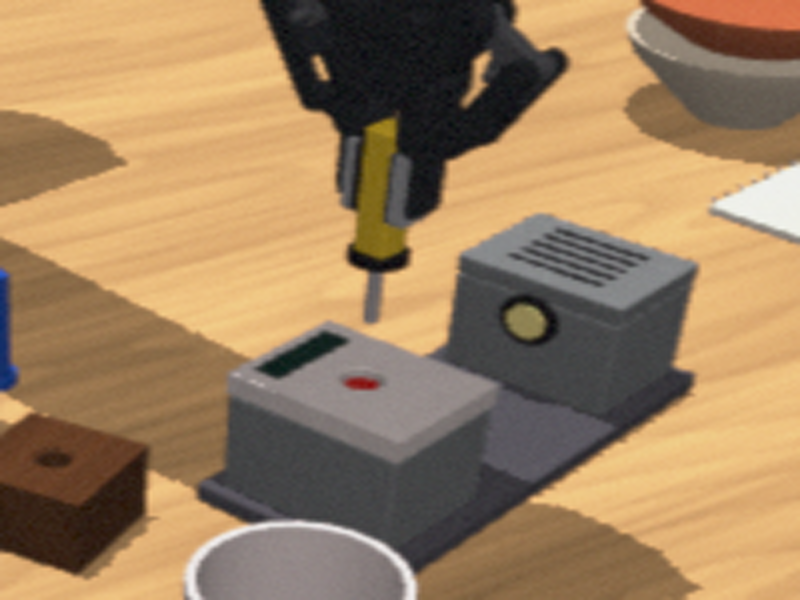

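Run:
```python
from h import *
P=np.array([[.5674,.1027,.1195],[.5674,.1027,.2245],[.5674+.004,.1027,.1195],[.5674,.1027+.004,.1195]])
print((proj("scene",P)-[290,120])*[4,3.333])
```

```text
[[369.03363342 321.46280667]
 [392.75026139 127.03462859]
 [375.02755281 325.12701218]
 [376.70314092 319.26811748]]
```

The stylus points straight down, with its tip at crop (372,320), about where predicted and above the button (362,383). Pressing.

```bash
python3 -m crank '[{"gripper":5,"travel":[0.3,0.3,12],"twist":[0,0,0]},{"gripper":5,"travel":[0,0,14],"twist":[0,0,0]},{"gripper":5,"travel":[0,0,8],"twist":[0,0,0]},{"gripper":5,"travel":[0,0,4],"twist":[0,0,0]},{"gripper":5,"travel":[0,0,3],"twist":[0,0,0]},{"gripper":5,"travel":[0,0,1.5],"twist":[0,0,0]},{"gripper":5,"travel":[0,0,0],"twist":[0,0,0]},{"gripper":5,"travel":[0,0,0],"twist":[0,0,0]}]'; python3 d.py .5680 .1031 .1358 101.75
```

```text
time: 7.0
ee_pos: [0.568, 0.1034, 0.1371]
tcp_rot: [180.0, 0.0, 101.7]
wrist_force: [-1.5, 0.1, 2.4]
opening: 0.0157
grasp_force: 39.4
now 7.0 [0.568  0.1034 0.1371] [179.98   0.   101.75] q [10.  8.  3. 85. -0. 89.] F [-1.5  0.1  2.4] open 15.7
travel mm [-0.3 -0.1  1.3] twist [ 0.  0. -0.] travel if turned first [-0.3 -0.1  1.3]
```

```bash
python3 -m crank '[{"gripper":5,"travel":[0,0,1.2],"twist":[0,0,0]},{"gripper":5,"travel":[0,0,0.8],"twist":[0,0,0]},{"gripper":5,"travel":[0,0,0],"twist":[0,0,0]},{"gripper":5,"travel":[0,0,0],"twist":[0,0,0]}]'; python3 d.py .5680 .1031 .1358 101.75
```

```text
time: 7.5
ee_pos: [0.5681, 0.1034, 0.1357]
tcp_rot: [179.9, 0.0, 101.7]
wrist_force: [-2.7, -1.1, 7.2]
opening: 0.0155
grasp_force: 40.3
now 7.5 [0.5681 0.1034 0.1357] [1.7994e+02 1.0000e-02 1.0174e+02] q [10.  8.  3. 85. -0. 89.] F [-2.7 -1.1  7.2] open 15.5
travel mm [-0.3 -0.2 -0.1] twist [ 0.001  0.    -0.   ] travel if turned first [-0.3 -0.2 -0.1]
```

```bash
python3 -m crank '[{"gripper":5,"travel":[0,0,0.8],"twist":[0,0,0]},{"gripper":5,"travel":[0,0,0],"twist":[0,0,0]},{"gripper":5,"travel":[0,0,0],"twist":[0,0,0]}]'; python3 d.py .5680 .1031 .1358 101.75
python3 - <<'E'
from h import *
a=bot.camera("scene")[:,:,::-1]
cv2.imwrite("pics/a3.png",cv2.resize(a[150:270,330:490],(800,600),interpolation=2))
E
```

```text
time: 7.88
ee_pos: [0.5682, 0.1034, 0.1356]
tcp_rot: [179.9, 0.0, 101.7]
wrist_force: [-3.6, -0.2, 11.7]
opening: 0.0156
grasp_force: 40.9
now 7.875 [0.5682 0.1034 0.1356] [179.89   0.   101.74] q [10.  8.  3. 85. -0. 89.] F [-3.6 -0.2 11.7] open 15.6
travel mm [-0.3 -0.3 -0.2] twist [ 0.002  0.    -0.   ] travel if turned first [-0.3 -0.3 -0.2]
```

View pics/a3.png

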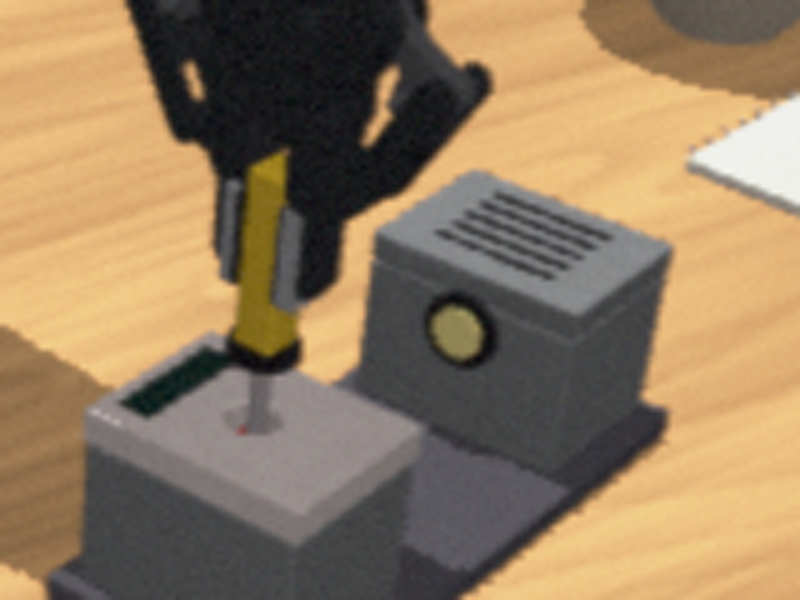

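The tip is in the recess (258,425) at the hard stop: 11.7 N with no further travel. Taking the stylus back.

```bash
python3 -m crank '[{"gripper":5,"travel":[0,0,-10],"twist":[0,0,0]},{"gripper":5,"travel":[0,0,-20],"twist":[0,0,0]},{"gripper":5,"travel":[0,0,-18],"twist":[0,0,0]},{"gripper":5,"travel":[-25,-19.5,0],"twist":[0,0,0]},{"gripper":5,"travel":[-30,-23,0],"twist":[0,0,0]},{"gripper":5,"travel":[-30,-23,0],"twist":[0,0,0]},{"gripper":5,"travel":[-20.5,-15.2,0],"twist":[0,0,0]},{"gripper":5,"travel":[0,0,0],"twist":[0,0,0]},{"gripper":5,"travel":[0,0,0],"twist":[0,0,0]},{"gripper":5,"travel":[0,0,0],"twist":[0,0,0]}]'; python3 d.py .5107 -.0162 .0698 101.75
python3 - <<'E'
from h import *
a=bot.camera("scene")[:,:,::-1]
cv2.imwrite("pics/a4.png",cv2.resize(a[170:290,230:390],(800,600),interpolation=2))
P=[[.5107,-.0162,.045],[.5107,-.0162,bot.get_obs()["ee_pos"][2]-.0598],[.5107+.004,-.0162,.045],[.5107,-.0122,.045]]
print((proj("scene",P)-[230,170])*5)
E
```

```text
time: 9.18
ee_pos: [0.5108, -0.0156, 0.1819]
tcp_rot: [-180.0, -0.0, 101.8]
wrist_force: [-0.1, -0.4, 0.6]
opening: 0.0155
grasp_force: 39.2
now 9.175 [ 0.5108 -0.0156  0.1819] [-1.800e+02 -1.000e-02  1.018e+02] q [-2. -1. -2. 89.  0. 76.] F [-0.1 -0.4  0.6] open 15.5
travel mm [ -0.6  -0.2 112.1] twist [-0.    -0.     0.001] travel if turned first [ -0.6  -0.2 112.1]
[[365.80938414 436.49948518]
 [364.74234958 246.2019912 ]
 [371.77484184 442.4325979 ]
 [375.79310171 432.94006882]]
```

View pics/a4.png

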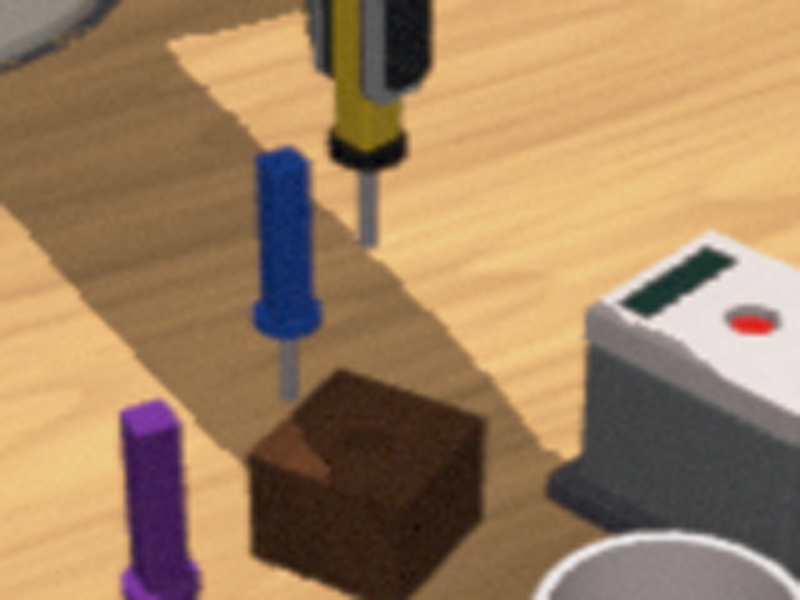

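The tip (369,244) is above the stand hole (366,438) within about 1 mm. Lowering it.

```bash
python3 -m crank '[{"gripper":5,"travel":[-1,-0.2,20],"twist":[0,0,0]},{"gripper":5,"travel":[0,0,25],"twist":[0,0,0]},{"gripper":5,"travel":[0,0,18],"twist":[0,0,0]},{"gripper":5,"travel":[0,0,10],"twist":[0,0,0]},{"gripper":5,"travel":[0,0,10],"twist":[0,0,0]},{"gripper":5,"travel":[0,0,10],"twist":[0,0,0]},{"gripper":5,"travel":[0,0,10],"twist":[0,0,0]},{"gripper":5,"travel":[0,0,4],"twist":[0,0,0]},{"gripper":5,"travel":[0,0,2],"twist":[0,0,0]},{"gripper":5,"travel":[0,0,0],"twist":[0,0,0]},{"gripper":5,"travel":[0,0,0],"twist":[0,0,0]}]'; python3 d.py .5107 -.0162 .0698 101.75
```

```text
time: 10.6
ee_pos: [0.5106, -0.0174, 0.0733]
tcp_rot: [180.0, 0.0, 101.7]
wrist_force: [0.1, -0.0, 0.4]
opening: 0.0154
grasp_force: 39.2
now 10.6 [ 0.5106 -0.0174  0.0733] [1.7997e+02 1.0000e-02 1.0174e+02] q [ -2.  -0. -13.  77.   0.  76.] F [ 0.1 -0.   0.4] open 15.4
travel mm [1.1 0.3 3.5] twist [ 0.001  0.    -0.   ] travel if turned first [1.1 0.3 3.5]
```

```bash
python3 -m crank '[{"gripper":5,"travel":[0.5,0,2],"twist":[0,0,0]},{"gripper":5,"travel":[0,0,1.5],"twist":[0,0,0]},{"gripper":5,"travel":[0,0,0.5],"twist":[0,0,0]},{"gripper":5,"travel":[0,0,0],"twist":[0,0,0]}]'; python3 d.py .5107 -.0162 .0698 101.75
```

```text
time: 11.1
ee_pos: [0.5104, -0.0168, 0.0698]
tcp_rot: [180.0, 0.0, 101.7]
wrist_force: [-3.3, 0.3, 6.3]
opening: 0.0154
grasp_force: 40.2
now 11.1 [ 0.5104 -0.0168  0.0698] [1.7996e+02 1.0000e-02 1.0175e+02] q [ -2.  -0. -13.  77.   0.  76.] F [-3.3  0.3  6.3] open 15.4
travel mm [0.6 0.4 0. ] twist [ 0.001  0.    -0.   ] travel if turned first [0.6 0.4 0. ]
```

```bash
python3 -m crank '[{"gripper":30,"travel":[0,0,0],"twist":[0,0,0]},{"gripper":55,"travel":[0,0,0],"twist":[0,0,0]},{"gripper":55,"travel":[0,0,0],"twist":[0,0,0]},{"gripper":55,"travel":[0,0,0],"twist":[0,0,0]},{"gripper":55,"travel":[0,0,-25],"twist":[0,0,0]},{"gripper":55,"travel":[0,0,-40],"twist":[0,0,0]},{"gripper":55,"travel":[0,0,-40],"twist":[0,0,0]},{"gripper":55,"travel":[0,0,-25],"twist":[0,0,0]},{"gripper":55,"travel":[0,0,0],"twist":[0,0,0]}]'; python3 d.py .537 -.3290 .200 86.4
python3 - <<'E'
from h import *
a=bot.camera("scene")[:,:,::-1]
cv2.imwrite("pics/a5.png",cv2.resize(np.hstack([a[180:300,230:390],a[260:380,80:240]]),(800,300),interpolation=2))
E
```

```text
time: 12.22
ee_pos: [0.5112, -0.0169, 0.2009]
tcp_rot: [179.8, 0.0, 101.7]
wrist_force: [0.1, -0.1, -0.3]
opening: 0.0548
grasp_force: 0.0
now 12.225 [ 0.5112 -0.0169  0.2009] [1.7981e+02 4.0000e-02 1.0175e+02] q [-2. -1.  1. 91.  0. 76.] F [ 0.1 -0.1 -0.3] open 54.8
travel mm [-310.9  -38.3    1. ] twist [0.003 0.    0.268] travel if turned first [-309.9   45.3    0.9]
```

View pics/a5.png

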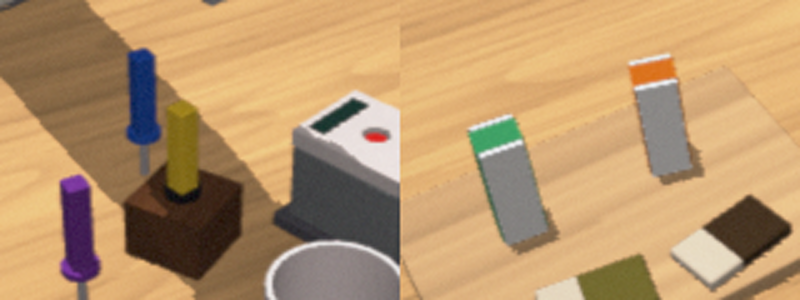

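Stylus is home in the stand (182,190), button is back up, cells untouched. I'll refine the cell y from both views.

Run:
```python
from m import *
S=s[:,:,::-1].copy();T=t[:,:,::-1].copy()
for n,I,b in(("top",T,(475,255,510,290)),("scene",S,(100,300,140,335))):
  for lo in((60,100,60),(55,60,50)):
    c,a,rc=blob(I,lo,(90,255,255),b);print(n,a,ray(n,c,.082)[0].round(4),ray(n,cv2.boxPoints(rc),.082)[:,:2].mean(0).round(4))
def box(v):
    L=lambda a,b:np.linspace(a,b,40)
    h=lambda x,y:L([x,y,.012],[x,y,.082])
    x,y=.014,.013;P=[rect(0,0,.028,.026,.082)]
    if v=="scene":P+=[h(x,-y),h(x,y),h(-x,-y),L([x,-y,.012],[x,y,.012])]
    return np.vstack(P)
for v in("top","scene"):
  import itertools
  R=[]
  def f(p):
    a=p[2];Rm=np.array([[np.cos(a),-np.sin(a),0],[np.sin(a),np.cos(a),0],[0,0,1]]);uv=proj(v,box(v)@Rm.T+[p[0],p[1],0]).astype(np.float32)
    return -cv2.remap(M[v],uv[:,0],uv[:,1],1).mean()/M[v].max()
  g=[(f(p),*p) for p in itertools.product(np.arange(.532,.5425,.001),np.arange(-.335,-.323,.001),np.radians(np.arange(-10,6,2)))]
  g.sort();q=minimize(f,g[0][1:],method="Nelder-Mead");print(v,q.x[:2].round(4),np.degrees(q.x[2]),q.fun)
```

```text
top 99 [ 0.5366 -0.3282  0.082 ] [ 0.5366 -0.3281]
top 149 [ 0.5365 -0.328   0.082 ] [ 0.5366 -0.3281]
scene 153 [ 0.5345 -0.3298  0.082 ] [ 0.5344 -0.3295]
scene 173 [ 0.5345 -0.3296  0.082 ] [ 0.5344 -0.3291]
top [ 0.532  -0.3282] 2.116426813142942 -0.7337833642959595
scene [ 0.5365 -0.3299] -2.1764816166212775 -0.610680341720581
```

```bash
python3 d.py .5365 -.3290 .200 87; python3 -c "
from h import *
print(ray('top',[(467,246),(485,246),(452,246)],.02).round(3))"
```

```text
now 12.275 [ 0.5107 -0.0169  0.1993] [1.7994e+02 2.0000e-02 1.0174e+02] q [-2. -1.  0. 91. -0. 76.] F [-0.6  0.6 -0.4] open 54.8
travel mm [-310.8  -38.2   -0.7] twist [0.001 0.    0.257] travel if turned first [-310.3   42.1   -0.7]
[[ 0.596 -0.306  0.02 ]
 [ 0.595 -0.34   0.02 ]
 [ 0.596 -0.278  0.02 ]]
```

```bash
python3 -m crank '[{"gripper":55,"travel":[0,0,0],"twist":[0,0,0.128]},{"gripper":55,"travel":[0,0,0],"twist":[0,0,0.128]},{"gripper":55,"travel":[-30,4,0],"twist":[0,0,0]},{"gripper":55,"travel":[-45,6,0],"twist":[0,0,0]},{"gripper":55,"travel":[-45,6,0],"twist":[0,0,0]},{"gripper":55,"travel":[-45,6,0],"twist":[0,0,0]},{"gripper":55,"travel":[-45,6,0],"twist":[0,0,0]},{"gripper":55,"travel":[-45,6,0],"twist":[0,0,0]},{"gripper":55,"travel":[-35,5,0],"twist":[0,0,0]},{"gripper":55,"travel":[-20,3,0],"twist":[0,0,0]},{"gripper":55,"travel":[0,0,40],"twist":[0,0,0]},{"gripper":55,"travel":[0,0,40],"twist":[0,0,0]}]'; python3 -m crank '[{"gripper":55,"travel":[0,0,0],"twist":[0,0,0]}]' >/dev/null;  python3 d.py .5365 -.3290 .045 87
python3 - <<'E'
from h import *
a=bot.camera("scene")[:,:,::-1];b=bot.camera("top")[:,:,::-1]
cv2.imwrite("pics/a6.png",np.hstack([cv2.resize(a[230:380,60:220],(400,375),interpolation=2),cv2.resize(b[220:370,400:560],(400,375),interpolation=2)]))
E
```

```text
time: 13.78
ee_pos: [0.5365, -0.3284, 0.1173]
tcp_rot: [-180.0, -0.0, 87.1]
wrist_force: [1.1, 0.1, 0.8]
opening: 0.0551
grasp_force: 0.0
now 13.9 [ 0.5348 -0.327   0.1152] [-179.66   -0.19   87.1 ] q [-31.  15.   9.  84.   0.  61.] F [-0.7 -0.   0.5] open 55.1
travel mm [-2.1  2.3 70.2] twist [-0.006 -0.003  0.002] travel if turned first [-1.9  1.8 70.2]
```

View pics/a6.png

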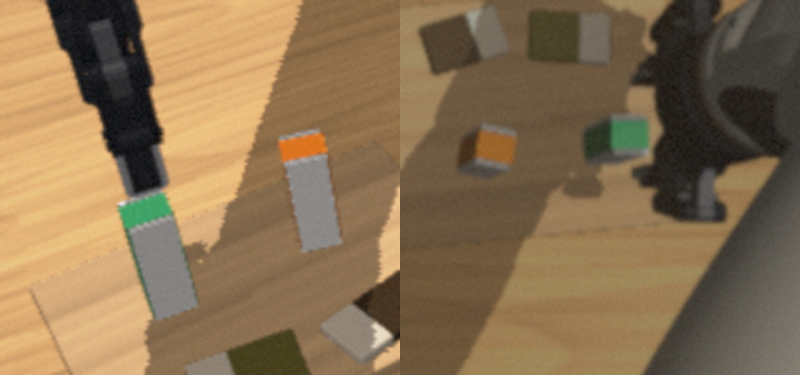

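The scene shows the fingers directly above the green cell (crop 150,210), and the top view shows it clear of the amber one (490,148). Let it settle, then correct.

```bash
python3 -m crank '[{"gripper":50,"travel":[0,0,0],"twist":[0,0,0]},{"gripper":50,"travel":[0,0,0],"twist":[0,0,0]},{"gripper":50,"travel":[0,0,0],"twist":[0,0,0]}]' >/dev/null;  python3 d.py .5365 -.3290 .045 87
```

```text
now 14.375 [ 0.5367 -0.3287  0.1198] [1.7995e+02 3.0000e-02 8.7080e+01] q [-31.  15.   9.  84.  -0.  61.] F [-0.1  0.9  0.2] open 50.1
travel mm [-0.2 -0.3 74.8] twist [0.001 0.001 0.001] travel if turned first [-0.3 -0.2 74.8]
```

```bash
python3 -m crank '[{"gripper":50,"travel":[-0.3,-0.2,15],"twist":[0,0,0]},{"gripper":50,"travel":[0,0,20],"twist":[0,0,0]},{"gripper":50,"travel":[0,0,20],"twist":[0,0,0]},{"gripper":50,"travel":[0,0,12],"twist":[0,0,0]},{"gripper":50,"travel":[0,0,7],"twist":[0,0,0]},{"gripper":50,"travel":[0,0,0],"twist":[0,0,0]},{"gripper":50,"travel":[0,0,0],"twist":[0,0,0]}]';  python3 d.py .5365 -.3290 .045 87
python3 - <<'E'
from h import *
a=bot.camera("scene")[:,:,::-1];b=bot.camera("top")[:,:,::-1]
cv2.imwrite("pics/a7.png",np.hstack([cv2.resize(a[270:370,80:180],(400,400),interpolation=2),cv2.resize(b[230:330,440:540],(400,400),interpolation=2)]))
E
```

```text
time: 15.25
ee_pos: [0.5366, -0.3291, 0.0457]
tcp_rot: [179.9, 0.0, 87.1]
wrist_force: [0.6, 0.2, 0.2]
opening: 0.0499
grasp_force: 0.0
now 15.25 [ 0.5366 -0.3291  0.0457] [1.7995e+02 3.0000e-02 8.7080e+01] q [-32.  16.   2.  76.  -0.  61.] F [0.6 0.2 0.2] open 49.9
travel mm [ 0.1 -0.1  0.7] twist [0.001 0.001 0.001] travel if turned first [ 0.1 -0.1  0.7]
```

View pics/a7.png

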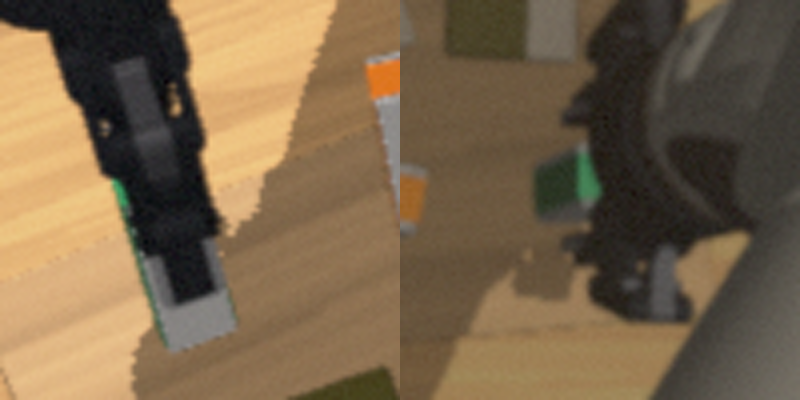

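Run:
```python
from h import *
a=bot.camera("scene")
for r in(330,334,338,341,344,347,350,353):print(r,[int(v) for v in a[r,108:146].mean(1)])
hw=.011
for x in(.5365+.014,.5365+.025):
  for z in(.0457,.040):
    print(x,z,proj("scene",[[x,-.3291-hw,z],[x,-.3291+hw,z]]).round(1).tolist())
print("cell face",proj("scene",[[.5505,-.341,.04],[.5505,-.317,.04],[.5505,-.341,.012],[.5505,-.317,.012]]).round(1).tolist())
```

```text
330 [175, 175, 171, 161, 115, 62, 36, 17, 24, 22, 25, 33, 29, 31, 27, 17, 25, 17, 18, 16, 25, 29, 53, 85, 92, 95, 99, 101, 98, 100, 101, 101, 100, 99, 97, 98, 101, 102]
334 [177, 176, 176, 178, 173, 149, 93, 95, 75, 68, 78, 79, 54, 25, 25, 21, 24, 21, 24, 24, 21, 24, 26, 52, 82, 94, 103, 104, 104, 105, 106, 111, 110, 110, 112, 113, 111, 108]
338 [170, 172, 172, 172, 174, 166, 144, 87, 102, 121, 107, 97, 88, 61, 27, 25, 22, 13, 25, 27, 27, 24, 26, 26, 47, 75, 97, 101, 107, 112, 111, 108, 111, 110, 111, 111, 118, 116]
341 [169, 170, 165, 166, 169, 163, 157, 139, 87, 102, 122, 105, 96, 85, 59, 29, 24, 21, 28, 28, 22, 29, 22, 24, 24, 50, 85, 96, 102, 112, 115, 114, 113, 115, 110, 112, 112, 109]
344 [162, 163, 160, 167, 168, 170, 174, 176, 155, 95, 106, 118, 101, 95, 86, 59, 25, 26, 26, 34, 46, 70, 84, 101, 113, 123, 128, 131, 121, 95, 107, 111, 111, 112, 113, 109, 112, 111]
347 [179, 182, 181, 182, 182, 183, 181, 180, 178, 152, 102, 113, 132, 127, 121, 121, 124, 128, 127, 131, 131, 134, 135, 132, 134, 131, 132, 134, 132, 118, 96, 110, 115, 114, 113, 113, 113, 110]
350 [181, 181, 179, 181, 178, 180, 179, 183, 183, 169, 112, 85, 113, 130, 129, 132, 131, 130, 132, 132, 132, 134, 132, 132, 133, 132, 132, 132, 130, 134, 121, 103, 106, 110, 109, 109, 104, 108]
353 [182, 184, 187, 188, 187, 186, 183, 165, 124, 111, 111, 102, 89, 115, 130, 130, 133, 131, 132, 135, 130, 131, 132, 131, 131, 128, 131, 136, 115, 102, 108, 107, 104, 106, 103, 101, 102, 102]
0.5505 0.0457 [[118.5, 342.4], [134.2, 336.5]]
0.5505 0.04 [[119.4, 345.3], [135.0, 339.4]]
0.5615 0.0457 [[120.6, 347.3], [136.5, 341.4]]
0.5615 0.04 [[121.5, 350.2], [137.3, 344.2]]
cell face [[118.8, 345.5], [135.8, 339.1], [123.0, 359.2], [139.6, 352.8]]
```

Reading the pixel rows, the pad spans cols 119–136 at row 341, centred to within about 0.6 mm on the frosted face. Shifting 0.5 mm and closing.

```bash
python3 -m crank '[{"gripper":40,"travel":[-0.5,0,0],"twist":[0,0,0]},{"gripper":34,"travel":[0,0,0],"twist":[0,0,0]},{"gripper":30,"travel":[0,0,0],"twist":[0,0,0]},{"gripper":26,"travel":[0,0,0],"twist":[0,0,0]},{"gripper":20,"travel":[0,0,0],"twist":[0,0,0]},{"gripper":20,"travel":[0,0,0],"twist":[0,0,0]},{"gripper":20,"travel":[0,0,0],"twist":[0,0,0]}]' 40;  python3 d.py .5365 -.3295 .045 87
```

```text
time: 16.27
ee_pos: [0.5363, -0.3294, 0.0451]
tcp_rot: [180.0, 0.0, 87.1]
wrist_force: [0.0, 0.4, 2.3]
opening: 0.0279
grasp_force: 39.5
now 16.275 [ 0.5363 -0.3294  0.0451] [1.7999e+02 1.0000e-02 8.7080e+01] q [-32.  16.   2.  76.  -0.  61.] F [0.  0.4 2.3] open 27.9
travel mm [-0.1  0.2  0.1] twist [0.    0.    0.001] travel if turned first [-0.1  0.2  0.1]
```

```bash
python3 -m crank '[{"gripper":20,"travel":[0,0,-8],"twist":[0,0,0]},{"gripper":20,"travel":[0,0,-20],"twist":[0,0,0]},{"gripper":20,"travel":[0,0,-30],"twist":[0,0,0]},{"gripper":20,"travel":[0,0,-35],"twist":[0,0,0]},{"gripper":20,"travel":[0,0,-35],"twist":[0,0,0]},{"gripper":20,"travel":[0,0,-20],"twist":[0,0,0]},{"gripper":20,"travel":[0,0,0],"twist":[0,0,-0.11]},{"gripper":20,"travel":[0,0,0],"twist":[0,0,-0.11]},{"gripper":20,"travel":[0,0,0],"twist":[0,0,-0.105]},{"gripper":20,"travel":[0,0,0],"twist":[0,0,0]}]';  python3 d.py .5448 .1849 .190 105.7
```

```text
time: 17.52
ee_pos: [0.5363, -0.3294, 0.1942]
tcp_rot: [180.0, 0.0, 105.7]
wrist_force: [-0.6, 0.6, -0.6]
opening: 0.0275
grasp_force: 39.2
now 17.525 [ 0.5363 -0.3294  0.1942] [1.7996e+02 4.0000e-02 1.0566e+02] q [-32.  15.  18.  92.   0.  43.] F [-0.6  0.6 -0.6] open 27.5
travel mm [492.9 147.    4. ] twist [ 0.001  0.001 -0.001] travel if turned first [492.8 147.3   4.2]
```

```bash
python3 -m crank '[{"gripper":20,"travel":[25,7.5,0],"twist":[0,0,0]},{"gripper":20,"travel":[40,12,0],"twist":[0,0,0]},{"gripper":20,"travel":[45,13.4,0],"twist":[0,0,0]},{"gripper":20,"travel":[45,13.4,0],"twist":[0,0,0]},{"gripper":20,"travel":[45,13.4,0],"twist":[0,0,0]},{"gripper":20,"travel":[45,13.4,0],"twist":[0,0,0]},{"gripper":20,"travel":[45,13.4,0],"twist":[0,0,0]},{"gripper":20,"travel":[45,13.4,0],"twist":[0,0,0]},{"gripper":20,"travel":[45,13.4,0],"twist":[0,0,0]},{"gripper":20,"travel":[45,13.4,0],"twist":[0,0,0]},{"gripper":20,"travel":[40,12,0],"twist":[0,0,0]},{"gripper":20,"travel":[28,8.3,0],"twist":[0,0,0]}]'; python3 -m crank '[{"gripper":20,"travel":[0,0,0],"twist":[0,0,0]},{"gripper":20,"travel":[0,0,0],"twist":[0,0,0]},{"gripper":20,"travel":[0,0,0],"twist":[0,0,0]}]'>/dev/null; python3 d.py .5448 .1849 .065 105.7
```

```text
time: 19.02
ee_pos: [0.5442, 0.1869, 0.1938]
tcp_rot: [180.0, -0.0, 105.6]
wrist_force: [0.6, 0.1, -1.0]
opening: 0.0279
grasp_force: 39.2
now 19.4 [0.5444 0.1841 0.1933] [1.7999e+02 1.0000e-02 1.0560e+02] q [19.  8.  9. 91. -0. 93.] F [-0.   0.1 -1.6] open 28.1
travel mm [  0.7   0.5 128.3] twist [ 0.     0.    -0.002] travel if turned first [  0.6   0.6 128.3]
```

```bash
python3 -m crank '[{"gripper":20,"travel":[0.7,0.5,15],"twist":[0,0,-0.002]},{"gripper":20,"travel":[0,0,25],"twist":[0,0,0]},{"gripper":20,"travel":[0,0,30],"twist":[0,0,0]},{"gripper":20,"travel":[0,0,25],"twist":[0,0,0]},{"gripper":20,"travel":[0,0,18],"twist":[0,0,0]},{"gripper":20,"travel":[0,0,10],"twist":[0,0,0]},{"gripper":20,"travel":[0,0,5],"twist":[0,0,0]},{"gripper":20,"travel":[0,0,0],"twist":[0,0,0]},{"gripper":20,"travel":[0,0,0],"twist":[0,0,0]},{"gripper":20,"travel":[0,0,0],"twist":[0,0,0]}]'; python3 d.py .5448 .1849 .065 105.7
python3 - <<'E'
from h import *
a=bot.camera("scene")[:,:,::-1]
cv2.imwrite("pics/a8.png",cv2.resize(a[150:290,320:480],(800,600)[:2],interpolation=2))
E
```

```text
time: 20.65
ee_pos: [0.5449, 0.1859, 0.0656]
tcp_rot: [179.9, -0.0, 105.8]
wrist_force: [-0.5, 0.5, -1.4]
opening: 0.0277
grasp_force: 39.3
now 20.65 [0.5449 0.1859 0.0656] [179.95  -0.   105.81] q [19.  8. -4. 77.  0. 93.] F [-0.5  0.5 -1.4] open 27.7
travel mm [-1.  -0.4  0.6] twist [ 0.001 -0.     0.002] travel if turned first [-1.  -0.4  0.6]
```

View pics/a8.png

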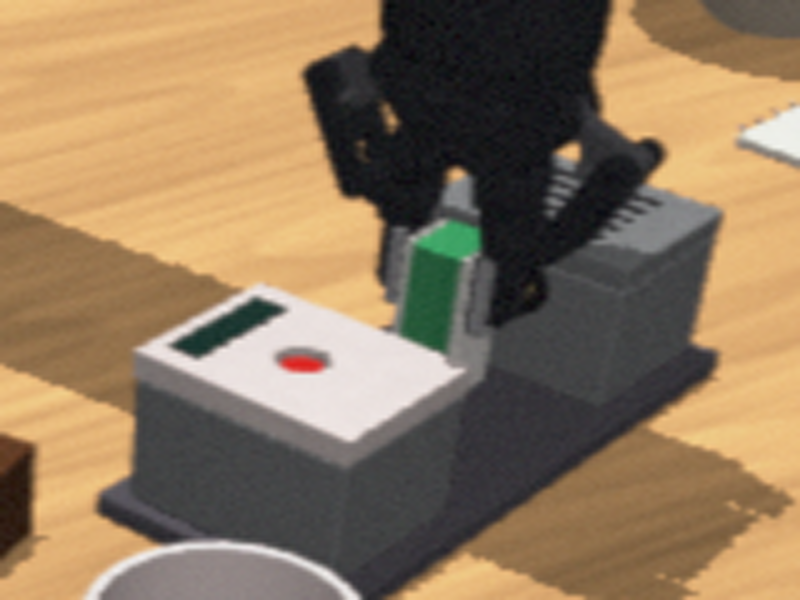

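The cell is held upright between the housings, with its clear green face looking along the beam and its frosted faces in the fingers (crop 445,290). Making the last trim and settling.

```bash
python3 -m crank '[{"gripper":20,"travel":[-0.7,-0.3,0.6],"twist":[0,0,0]},{"gripper":20,"travel":[0,0,0],"twist":[0,0,0]},{"gripper":20,"travel":[0,0,0],"twist":[0,0,0]},{"gripper":20,"travel":[0,0,0],"twist":[0,0,0]},{"gripper":20,"travel":[0,0,0],"twist":[0,0,0]},{"gripper":20,"travel":[0,0,0],"twist":[0,0,0]}]'; python3 d.py .5448 .1849 .065 105.7
```

```text
time: 21.45
ee_pos: [0.5445, 0.1851, 0.0644]
tcp_rot: [-180.0, 0.0, 105.8]
wrist_force: [-0.7, 0.4, -2.1]
opening: 0.0279
grasp_force: 39.3
now 21.45 [0.5445 0.1851 0.0644] [-180.      0.    105.81] q [19.  8. -5. 77. -0. 93.] F [-0.7  0.4 -2.1] open 27.9
travel mm [-0.2  0.2 -0.6] twist [-0.     0.     0.002] travel if turned first [-0.2  0.2 -0.6]
```

```bash
python3 -m crank '[{"gripper":20,"travel":[0,0,-0.4],"twist":[0,0,0]},{"gripper":20,"travel":[0,0,0],"twist":[0,0,0]},{"gripper":20,"travel":[0,0,0],"twist":[0,0,0]},{"gripper":20,"travel":[0,0,0],"twist":[0,0,0]}]'; python3 -c "
from workcell import bot
print(bot.job_done())"
```

```text
time: 21.95
ee_pos: [0.5446, 0.1851, 0.0648]
tcp_rot: [180.0, -0.0, 105.8]
wrist_force: [0.4, 0.2, -0.8]
opening: 0.0275
grasp_force: 39.3
the job is handed in; nothing more can be done
None
```

The job is handed in at 21.95 s, with no verdict returned: the meter was zeroed, the stylus is fully home in its stand, and the green cell is held still and upright by its frosted faces, its window on the beam to within about 1 mm by my measurements.

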